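# Load-test a tool battery on the bench tester

## Robot

A 7-joint arm with a two-finger parallel gripper is mounted at the origin on the work surface. World frame = base frame: x ahead of the robot, y to its left, z up, the work surface at z = 0. Lengths are in m, angles in rad, forces in N, time in s.
With the tool pointing down it reaches from about 0.425 to 0.875 m from the base axis. Payload 4.7 kg.
Tool frame: the origin (TCP) lies at the very end of the fingers, on their centre line; the grasp point (between the pads) lies 19 mm behind it; x points along the fingers, z is the direction in which the jaws open and shut, and the axes are right-handed (so a half turn about x gives the same grasp; the last joint's range is limited). The gripper opens to 87 mm and grips with 3 to 60 N. Pads are 19 mm wide; open, the fingers measure 117 mm over their backs; the gripper's body (75 mm by 190 mm) begins 51 mm behind the grasp point.
Start: joints at [-1.107, 0.321, -0.07, 1.45, 0.023, 1.371, -0.057], TCP at [0.283, 0.585, 0.223] pointing down, gripper open.
Joint ranges: [-2.86, 2.86], [-0.3, 2.09], [-1.38, 1.24], [0.06, 2.45], [-1.56, 4.7], [0.09, 2.05], [-2.69, 2.69]. Speed limits (rad/s): [2.57, 2.57, 3.14, 3.14, 3.14, 3.14, 3.14].

## Interface

Orientations are given as a rotation vector (axis times angle).
In Python, from bench import telemetry, viewer, workorder gives the robot as it stands.
- The arm moves only by the shell command python3 -m creep 'ROWS' [FORCE]. ROWS is JSON, a list of rows, each an object of numbers: "fingers": the opening, from 0 (shut) to 1 (fully open); "x", "y", "z": the shift along the tool's x, y, z in units of 40 mm (1.0 is 40 mm); "twist": the turn about the tool's x in units of 5 degrees (1.0 is 5 degrees). In form: [{"fingers": .., "x": .., "y": .., "z": .., "twist": ..}, ...]. A call has 1 to 20 rows; each row is the pose to reach, as a shift and turn from the pose commanded when the call began, along the tool's axes at that moment; what a row does not reach only later rows make up. A row lasts 1/12 s, in which the tool goes at most 41.7 mm and 7.16 degrees, less where a joint would pass 70% of its speed; a pose out of reach is approached as far as the arm can. A call with a gripper value outside its range is refused whole. The fingers move at their own pace and stop on an object; FORCE is the grip in N (left out, the last holds). Time passes only in rows, so rows that repeat a pose let the fingers close. It gives the time, the measured TCP pose, the force and the opening at its end, in the units of the state.
- telemetry.get_state(): the state, without advancing time (a new reading comes with each control period).
- viewer.get_image(name): name is "scene" or "top" or "wrist"; returns a dict with "pixels" (384x512x3 uint8, red, green, blue), "z_map" (384x512 float32, m along the optical axis (not along the pixel's ray), 0 where there is no reading), "K" (3x3 intrinsics, pixels), "dist_coeffs" ([k1, k2, p1, p2, k3] as OpenCV has them; the pictures are not rectified), "xyz" and "attitude" of the camera in the world. Camera axes: x right, y up, looking along -z (the intrinsics and any distortion apply to the point x, -y, -z); pixel columns grow to the right and rows downward; lengths in m; the calibration is good to about 2 mm. A picture is of the moment at which its call begins.
- workorder.close_job(): hands the job in, once; it reports no verdict.
The state is a dict: "time": time; "joint_positions": joint angles; "qd": joint speeds; "joint_torque": joint torques, N m; "position": TCP position; "tool_rot": TCP orientation; "ft_force": force on the tool from outside, world axes, zero at the start; "torque": the same for the moment, N m; "grip_width": opening from 0.0 (shut) to 1.0 (fully open).
Only numpy, scipy, OpenCV 4.12 (cv2) and the standard library are available. Lean on these libraries where they do the work, as an engineer would, in place of code of your own. Each camera call takes 0.05 s, during which the arm holds its last target.

## Task

Load-test the battery that sits on the pack tester, the grey box with the round dial: slide its black paddle from its resting end all the way to the other end of its slot, hold it there for two seconds, then let go of it there so that it snaps home by itself. Leave the small round slide knob of the similar charger beside it where it is set.

Things in the scene. Friction and masses are not known exactly. Their poses are not given: they have to be found in the camera images.
- tester: Pack tester: fixed grey housing 200 (x) by 180 (y) by 60 mm high, with a battery pack (top 40 mm above the top face, x > 12, y < 0 mm) and a black round dial (72 mm, 12 high) on top. Origin: centre of underside, z up. The slot runs along y at x -50 mm, nearer the robot. The charger beside it, left or right, is alike but has aluminium fins for the dial and a small round knob.
- load_slide (a joint): Travel of the tester's paddle in m: 0 = home (where it rests, the slot's -y end), 0.050 = far end stop; moves along the tester's +y. A spring always pulls it home, 3 N at home rising to 7 N at the end, and a damper (45 N per m/s) slows it: let go, it is home in about half a second. The dial's needle follows it.
- paddle_top (a point): Centre of the top of the tester's paddle, 100 mm above the bench, 40 mm above the housing's top face; moves with the paddle, axes as the tester's. The paddle is an upright flat-sided black plastic bar 14 mm thick (x), 28 mm long (y, the way it slides), 40 mm tall, with 55 mm free on its +x side and all free on its -x side; an 8 mm high steel block stands beyond each end of its travel.
- knob_top (a point): Centre of the top of the charger's black round slide knob (18 mm across, top 23 mm above the charger's 60 mm high top face). It slides easily in a slot like the tester's, has no spring and stays where it is put; to be left alone.

How it is judged:
By the outcome, as a careful person would: the job done as asked, in the order asked, and still so for the second after the job is handed in, with the robot touching nothing.
It also fails if it takes over 35 s, if anything falls off the work surface, if the arm or the gripper's body presses on something with over 40 N, if the wrist force passes 120 N, or if a joint passes its speed limit or range.

## Working session

There is one attempt and no reset: what is moved stays moved. The work goes in short steps, Python scripts to look and compute and a shell command to move; the robot and the scene stay as the last step left them, time stands still between calls to the robot, and variables do not carry over. Pictures are saved under pics/ and viewed, and the job is handed in when it is done.

```bash
ls; mkdir -p pics
python3 - <<'E'
from bench import telemetry, viewer
import cv2
s=telemetry.get_state()
for k,v in s.items(): print(k,v)
for n in ("scene","top","wrist"):
    d=viewer.get_image(n); cv2.imwrite(f"pics/{n}0.png",d["pixels"][:,:,::-1])
    print(n,d["xyz"],d["attitude"],d["K"],d["dist_coeffs"])
E
```

```text
pics
time 0.0
joint_positions [-1.10689048  0.32180534 -0.0701367   1.45169225  0.02260771  1.37078375
 -0.05688219]
qd [ 0.00053356  0.00223705 -0.00038779 -0.00140453 -0.00028179 -0.00072257
  0.0017064 ]
joint_torque [-2.78246225e-04 -4.91281772e+01 -4.03993204e-01 -3.12524021e+01
 -6.38613151e-02  4.40274342e-02  1.85097238e-04]
position [0.28238962 0.58483393 0.22146472]
tool_rot [-0.87298267  1.39060524  0.87120201]
ft_force [-0.29773947  0.0483653  -0.2289442 ]
torque [0.04140144 0.01433272 0.04734193]
grip_width 1.001440560834122
scene [ 1.13811087 -0.59573057  0.63530839] [0.91068829 0.39822834 0.73015201] [[463.234889     0.         257.17647032]
 [  0.         463.234889   202.58006504]
 [  0.           0.           1.        ]] [-0.01950143  0.          0.          0.          0.        ]
top [ 0.47214078 -0.03318341  0.98005691] [ 0.09077027 -0.0509763  -1.54205926] [[474.49291422   0.         258.72552304]
 [  0.         474.49291422 193.80237854]
 [  0.           0.           1.        ]] [-0.18973652  0.          0.          0.          0.        ]
wrist [0.20696338 0.62139994 0.38350378] [-0.27323346 -0.17085562  1.11165536] [[294.75852417   0.         258.12537856]
 [  0.         294.75852417 190.66936494]
 [  0.           0.           1.        ]] [-0.06226817  0.          0.          0.          0.        ]
```

View pics/scene0.png

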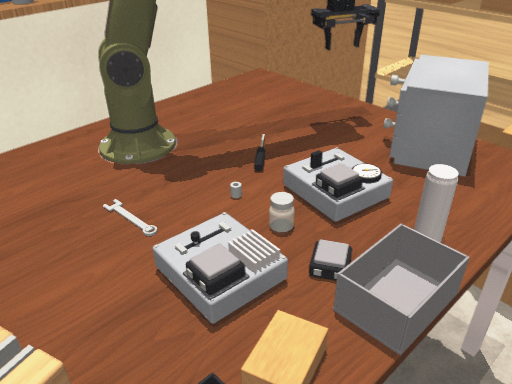

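View pics/top0.png

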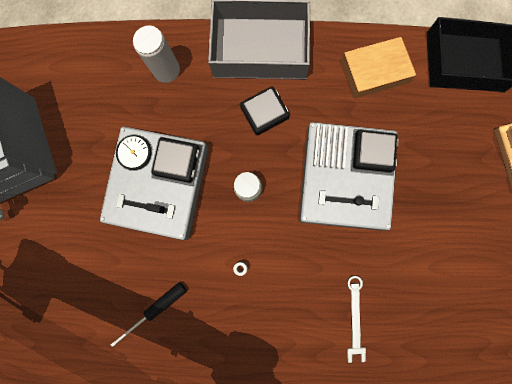

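The tester is the left box in the top view, with its dial near (132,152) and paddle near (158,208). The charger is on the right, with its knob near (359,200). I'll enlarge the tester.

```bash
cat > h.py <<'E'
import numpy as np, cv2
from scipy.spatial.transform import Rotation as R
def ray(d,u,v):
    p=cv2.undistortPoints(np.array([[[u,v]]],float),d["K"],np.array(d["dist_coeffs"]))[0,0]
    return R.from_rotvec(d["attitude"]).apply([p[0],-p[1],-1.0])
def atz(d,u,v,z):
    r=ray(d,u,v); c=np.array(d["xyz"]); return c+r*(z-c[2])/r[2]
def pix(d,u,v):
    return np.array(d["xyz"])+ray(d,u,v)*d["z_map"][int(round(v)),int(round(u))]
def proj(d,P):
    P=np.atleast_2d(P); q=R.from_rotvec(d["attitude"]).inv().apply(P-np.array(d["xyz"]))
    q=q*[1,-1,-1]
    return cv2.projectPoints(q,np.zeros(3),np.zeros(3),d["K"],np.array(d["dist_coeffs"]))[0][:,0]
E
python3 - <<'E'
import pickle,cv2
from bench import viewer
from h import *
for n in ("scene","top"):
    d=viewer.get_image(n); pickle.dump(d,open(f"{n}.pkl","wb"))
    b=(90,115,130,130) if n=="top" else (270,140,130,85)
    x,y,w,h=b; c=d["pixels"][y:y+h,x:x+w,::-1]; k=5 if n=="top" and h>110 else 6
    k=4.5
    cv2.imwrite(f"pics/{n}_crop.png",cv2.resize(c,None,fx=k,fy=k,interpolation=cv2.INTER_CUBIC))
E
```

```text
(no output)
```

View pics/top_crop.png

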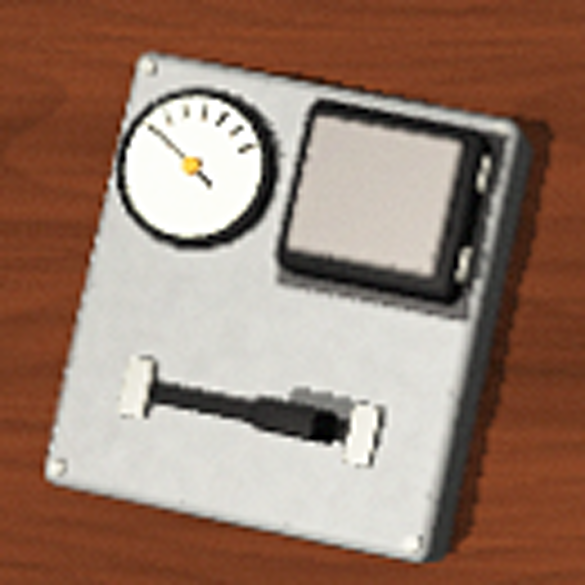

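View pics/scene_crop.png

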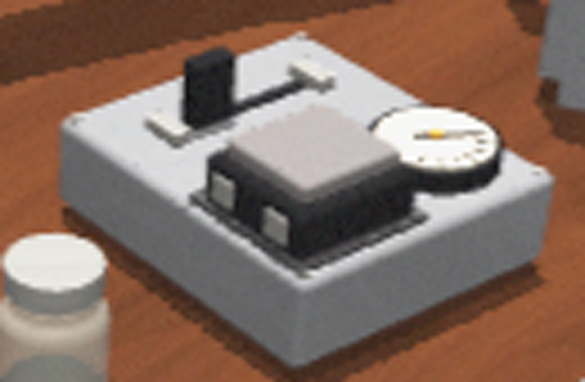

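Run:
```python
import pickle
from h import *
from scipy.optimize import least_squares
np.set_printoptions(precision=4,suppress=True)
d=pickle.load(open("top.pkl","rb"));sc=pickle.load(open("scene.pkl","rb"))
f=lambda u,v:(90+(u+.5)/4.5-.5,115+(v+.5)/4.5-.5)
cr=[(142,52),(523,122),(45,483),(432,560)]
W=np.array([atz(d,*f(*c),.06) for c in cr]);print(W)
L=np.array([[.1,.09],[.1,-.09],[-.1,.09],[-.1,-.09]])
g=lambda p:(np.c_[np.cos(p[2])*L[:,0]-np.sin(p[2])*L[:,1],np.sin(p[2])*L[:,0]+np.cos(p[2])*L[:,1]]+p[:2]-W[:,:2]).ravel()
r=least_squares(g,[.5,.2,0]);p=r.x;print(p,np.degrees(p[2]),r.fun*1e3)
T=lambda x,y,z:np.array([p[0]+np.cos(p[2])*x-np.sin(p[2])*y,p[1]+np.sin(p[2])*x+np.cos(p[2])*y,z])
# depth-based paddle top
def cloud(d):
    v,u=np.mgrid[0:384,0:512]; q=cv2.undistortPoints(np.stack([u,v],-1).reshape(-1,1,2).astype(float),d["K"],np.array(d["dist_coeffs"]))[:,0]
    z=d["z_map"].ravel(); P=np.c_[q[:,0]*z,-q[:,1]*z,-z]
    return R.from_rotvec(d["attitude"]).apply(P)+d["xyz"], z>0
for n,dd in (("top",d),("scene",sc)):
    P,m=cloud(dd); Q=P-[p[0],p[1],0]; c,s=np.cos(p[2]),np.sin(p[2])
    X=np.c_[c*Q[:,0]+s*Q[:,1],-s*Q[:,0]+c*Q[:,1],Q[:,2]]
    k=m&(abs(X[:,0]+.05)<.025)&(abs(X[:,1])<.07)&(X[:,2]>.074)&(X[:,2]<.12)
    A=X[k];print(n,len(A),A.min(0),A.max(0)); t=A[A[:,2]>.095];print(len(t),t.mean(0),t.min(0),t.max(0))
    k=m&(abs(X[:,0])<.09)&(abs(X[:,1])<.08)&(X[:,2]>.05)&(X[:,2]<.066);print("top face z",np.median(X[k,2]))
print("paddle guess",T(-.05,-.025,.1)); 
for P in [T(-.05,-.025,.1),T(-.05,.025,.1)]+[T(a,b,.06) for a,b in L]: print(proj(d,P),proj(sc,P))
```

```text
[[0.6859 0.2746 0.06  ]
 [0.6562 0.0992 0.06  ]
 [0.4905 0.3079 0.06  ]
 [0.463  0.1315 0.06  ]]
[ 0.5739  0.2033 -0.1643] -9.412491485155066 [ 1.4373  1.1106  1.6078 -1.0606 -0.5445  0.5562 -2.5006 -0.6062]
top 130 [-0.0571 -0.0366  0.074 ] [-0.043  -0.0076  0.1049]
110 [-0.0499 -0.0223  0.0998] [-0.0571 -0.0366  0.0951] [-0.043  -0.0076  0.1049]
top face z 0.06017731466462073
scene 151 [-0.0571 -0.0356  0.0741] [-0.0388 -0.0058  0.1046]
57 [-0.0467 -0.0217  0.1006] [-0.0571 -0.0351  0.0953] [-0.0412 -0.006   0.1046]
top face z 0.06255987505137794
paddle guess [0.5205 0.1868 0.1   ]
[[154.1598 207.5722]] [[314.717 153.333]]
[[129.1198 202.5035]] [[330.2282 147.642 ]]
[[120.6926 125.4734]] [[392.5516 179.3099]]
[[206.3988 140.9364]] [[335.8872 204.6797]]
[[ 99.335  222.2065]] [[334.6672 147.2177]]
[[185.8711 240.3491]] [[280.4207 167.214 ]]
```

Run:
```python
import pickle
from h import *
from bench import telemetry
np.set_printoptions(precision=4,suppress=True)
s=telemetry.get_state(); M=R.from_rotvec(s["tool_rot"]).as_matrix(); print(M, s["time"])
d=pickle.load(open("top.pkl","rb"));sc=pickle.load(open("scene.pkl","rb"))
p=[.5739,.2033,-.1643];c,sn=np.cos(p[2]),np.sin(p[2])
loc=lambda P:(c*(P[0]-p[0])+sn*(P[1]-p[1]),-sn*(P[0]-p[0])+c*(P[1]-p[1]),P[2])
f=lambda u,v:(90+(u+.5)/4.5-.5,115+(v+.5)/4.5-.5)
for u,v in ((138,386),(364,434)): print("block",np.array(loc(atz(d,*f(u,v),.068))))
# box heights
for u,v in ((20,110),(10,150),(40,170),(30,185),(5,190)): print((u,v),pix(d,u,v))
for u,v in ((440,70),(400,62),(410,60),(480,65),(392,80)): print("sc",(u,v),pix(sc,u,v))
tx=np.array([c,sn,0]);tool=M[:,2]; 
for sg in (1,-1): 
    t=sg*tx; a=np.arctan2(M[:,0]@np.cross(tool,t),tool@t); print("twist deg",np.degrees(a))
tgt=np.array([p[0]+c*-.05-sn*-.0223,p[1]+sn*-.05+c*-.0223,.12])
print("tgt",tgt,"shift/40mm",M.T@(tgt-s["position"])/.04)
```

```text
[[-0.0003 -0.9005  0.4348]
 [-0.0008  0.4348  0.9005]
 [-1.     -0.0001 -0.0009]] 0.25
block [-0.049   0.0537  0.068 ]
block [-0.0499 -0.0502  0.068 ]
(20, 110) [0.7113 0.4844 0.0989]
(10, 150) [0.6118 0.4434 0.1901]
(40, 170) [0.5912 0.4394 0.0731]
(30, 185) [0.5632 0.4779 0.0399]
(5, 190) [0.5472 0.5106 0.0855]
sc (440, 70) [0.5968 0.6073 0.2215]
sc (400, 62) [-0.1821  1.7995 -0.1992]
sc (410, 60) [-0.1598  1.8696 -0.1986]
sc (480, 65) [0.6545 0.7247 0.2212]
sc (392, 80) [0.4992 0.5352 0.1877]
twist deg 73.64263998053372
twist deg -106.35736001946628
tgt [0.5209 0.1895 0.12  ] shift/40mm [ 2.5575 -9.6665 -6.3138]
```

The paddle measures 29 mm long with its top at z 0.0998, centred at about (0.521, 0.1895), and the steel blocks agree with that. The tall box to the left (about 0.22 m high, x>0.5, y>0.43) has to be avoided, so I'll go mostly toward -y first.

```bash
python3 -m creep '[{"fingers":0.6,"x":-0.75,"y":-3.3,"z":-3.96,"twist":3},{"fingers":0.6,"x":-0.75,"y":-3.3,"z":-3.96,"twist":3},{"fingers":0.6,"x":-0.75,"y":-3.3,"z":-3.96,"twist":3},{"fingers":0.6,"x":-0.75,"y":-3.3,"z":-3.96,"twist":5},{"fingers":0.6,"x":-0.75,"y":-3.3,"z":-3.96,"twist":6},{"fingers":0.6,"x":-0.75,"y":-3.3,"z":-3.96,"twist":7},{"fingers":0.6,"x":1.4,"y":-9.65,"z":-6.3,"twist":8},{"fingers":0.6,"x":1.4,"y":-9.65,"z":-6.3,"twist":9},{"fingers":0.6,"x":1.4,"y":-9.65,"z":-6.3,"twist":10},{"fingers":0.6,"x":1.4,"y":-9.65,"z":-6.3,"twist":11},{"fingers":0.6,"x":1.4,"y":-9.65,"z":-6.3,"twist":12},{"fingers":0.6,"x":1.4,"y":-9.65,"z":-6.3,"twist":13},{"fingers":0.6,"x":1.4,"y":-9.65,"z":-6.3,"twist":14},{"fingers":0.6,"x":1.4,"y":-9.65,"z":-6.3,"twist":14.7},{"fingers":0.6,"x":1.4,"y":-9.65,"z":-6.3,"twist":14.7},{"fingers":0.6,"x":1.4,"y":-9.65,"z":-6.3,"twist":14.7},{"fingers":0.6,"x":1.4,"y":-9.65,"z":-6.3,"twist":14.7}]'
cat > look.py <<'E'
import sys,cv2,pickle
from bench import viewer,telemetry
from h import *
np.set_printoptions(precision=4,suppress=True)
tag=sys.argv[1]
for n in sys.argv[2:]:
    d=viewer.get_image(n); pickle.dump(d,open(f"{n}_{tag}.pkl","wb"))
    im=d["pixels"][:,:,::-1]
    if n=="scene": im=cv2.resize(im[100:240,240:420],None,fx=4,fy=4,interpolation=cv2.INTER_CUBIC)
    cv2.imwrite(f"pics/{n}_{tag}.png",im)
s=telemetry.get_state(); M=R.from_rotvec(s["tool_rot"]).as_matrix()
p=[.5739,.2033,-.1643];c,sn=np.cos(p[2]),np.sin(p[2]); P=s["position"]
print("t",s["time"],"world",P,"local",np.array([c*(P[0]-p[0])+sn*(P[1]-p[1]),-sn*(P[0]-p[0])+c*(P[1]-p[1]),P[2]]),"F",np.array(s["ft_force"]),"grip",s["grip_width"])
print(M, "jaw yaw", np.degrees(np.arctan2(M[1,2],M[0,2])))
E
python3 look.py a wrist scene
```

```text
time: 1.67
position: [0.5201, 0.1922, 0.1669]
tool_rot: [0.125, 1.567, -0.123]
ft_force: [0.8, 1.0, 0.1]
grip_width: 0.599
t 1.7667 world [0.5201 0.1922 0.1671] local [-0.0512 -0.0197  0.1671] F [-0.6512  0.6247 -0.0148] grip 0.6044917488359213
[[ 0.0006  0.1573  0.9875]
 [ 0.001   0.9875 -0.1573]
 [-1.      0.0011  0.0004]] jaw yaw -9.052783377990448
```

View pics/wrist_a.png

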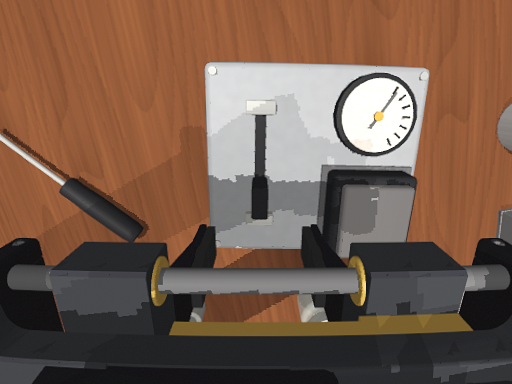

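View pics/scene_a.png

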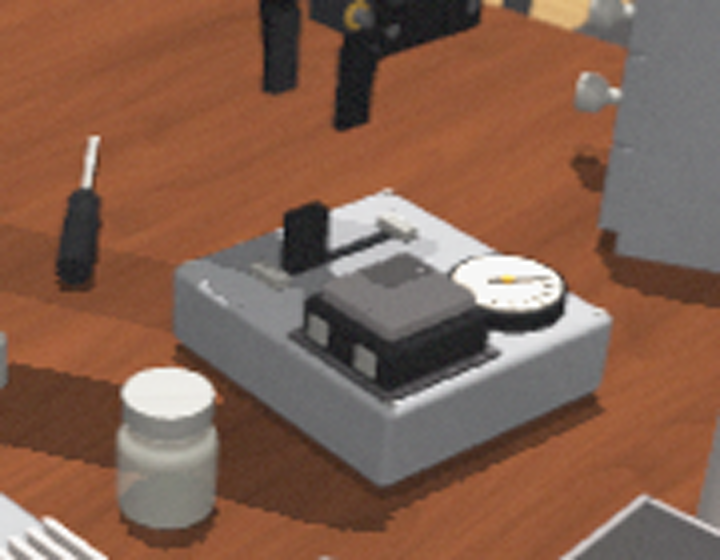

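The wrist view shows the paddle at about columns 252–268, rows 178–218, with the jaws centred near column 258. I'll cross-check its centre with wrist depth.

Run:
```python
import pickle
from h import *
np.set_printoptions(precision=4,suppress=True)
d=pickle.load(open("wrist_a.pkl","rb"))
p=[.5739,.2033,-.1643];c,sn=np.cos(p[2]),np.sin(p[2])
v,u=np.mgrid[160:225,235:285]
q=np.array([pix(d,a,b) for a,b in zip(u.ravel(),v.ravel())])
X=np.c_[c*(q[:,0]-p[0])+sn*(q[:,1]-p[1]),-sn*(q[:,0]-p[0])+c*(q[:,1]-p[1]),q[:,2]]
t=X[(X[:,2]>.095)&(X[:,2]<.106)];print(len(t),t.mean(0),t.min(0),t.max(0))
print("face z",np.median(X[X[:,2]<.066,2]))
```

```text
525 [-0.0506 -0.0189  0.0994] [-0.0571 -0.0348  0.0957] [-0.0438 -0.006   0.1011]
face z 0.05969220555531146
```

Wrist and top measurements agree within 2 mm, and the TCP is over the paddle. Next I descend, then close.

```bash
python3 -m creep '[{"fingers":0.6,"x":0.8,"y":-0.03,"z":0.02,"twist":0},{"fingers":0.6,"x":1.5,"y":-0.03,"z":0.02,"twist":0},{"fingers":0.6,"x":2.0,"y":-0.03,"z":0.02,"twist":0},{"fingers":0.6,"x":2.35,"y":-0.03,"z":0.02,"twist":0},{"fingers":0.6,"x":2.35,"y":-0.03,"z":0.02,"twist":0},{"fingers":0.6,"x":2.35,"y":-0.03,"z":0.02,"twist":0}]'; python3 look.py b wrist scene
```

```text
time: 2.27
position: [0.5206, 0.19, 0.0725]
tool_rot: [0.125, 1.568, -0.126]
ft_force: [0.2, 0.4, 0.4]
grip_width: 0.595
t 2.3667 world [0.5221 0.1902 0.074 ] local [-0.049  -0.0214  0.074 ] F [-0.3799 -0.0358  0.1899] grip 0.5964865134067082
[[ 0.0021  0.1599  0.9871]
 [ 0.0013  0.9871 -0.1599]
 [-1.      0.0016  0.0019]] jaw yaw -9.203114254545003
```

View pics/scene_b.png

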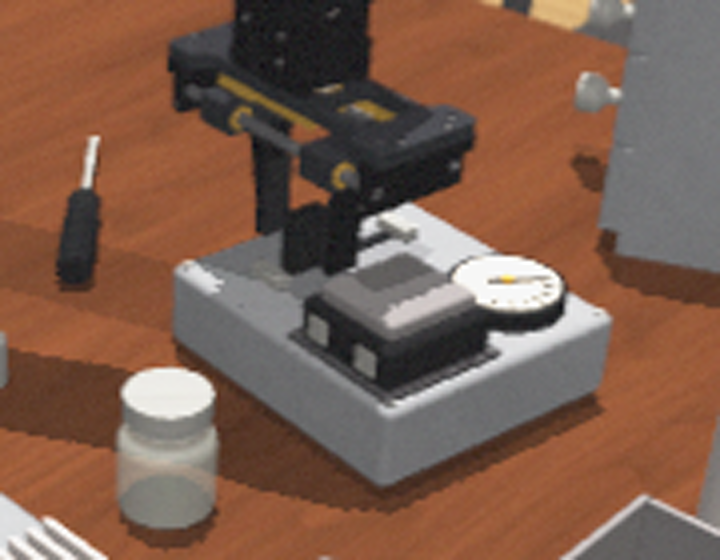

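The fingers straddle the paddle, around (305,235) in the crop, and nothing is touching. Now I close on it.

```bash
python3 -m creep '[{"fingers":0,"x":0,"y":0,"z":0,"twist":0},{"fingers":0,"x":0,"y":0,"z":0,"twist":0},{"fingers":0,"x":0,"y":0,"z":0,"twist":0},{"fingers":0,"x":0,"y":0,"z":0,"twist":0},{"fingers":0,"x":0,"y":0,"z":0,"twist":0},{"fingers":0,"x":0,"y":0,"z":0,"twist":0},{"fingers":0,"x":0,"y":0,"z":0,"twist":0},{"fingers":0,"x":0,"y":0,"z":0,"twist":0}]' 35; python3 look.py c wrist
```

```text
time: 3.03
position: [0.5206, 0.1894, 0.0726]
tool_rot: [0.127, 1.568, -0.127]
ft_force: [-1.7, -0.0, 1.9]
grip_width: 0.162
t 3.0833 world [0.5206 0.1894 0.0726] local [-0.0503 -0.0225  0.0726] F [-2.3065 -0.4842  2.7226] grip 0.15436900694979921
[[-0.0014  0.1614  0.9869]
 [ 0.0001  0.9869 -0.1614]
 [-1.     -0.0001 -0.0014]] jaw yaw -9.289256091618368
```

View pics/wrist_c.png

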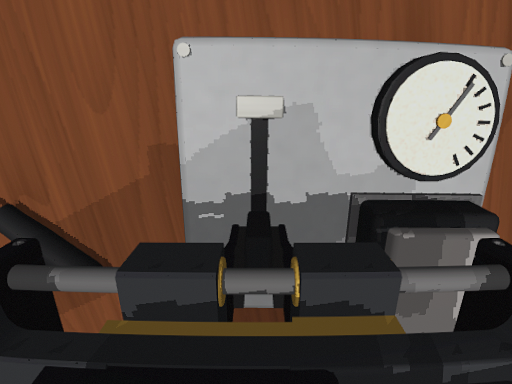

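The gripper holds the paddle at 13.6 mm opening, as expected for 14 mm. I'll drag it slowly for 46 mm, then look before going to the stop.

```bash
python3 -m creep '[{"fingers":0,"x":0,"y":0.08,"z":0,"twist":0},{"fingers":0,"x":0,"y":0.16,"z":0,"twist":0},{"fingers":0,"x":0,"y":0.26,"z":0,"twist":0},{"fingers":0,"x":0,"y":0.36,"z":0,"twist":0},{"fingers":0,"x":0,"y":0.46,"z":0,"twist":0},{"fingers":0,"x":0,"y":0.56,"z":0,"twist":0},{"fingers":0,"x":0,"y":0.66,"z":0,"twist":0},{"fingers":0,"x":0,"y":0.76,"z":0,"twist":0},{"fingers":0,"x":0,"y":0.86,"z":0,"twist":0},{"fingers":0,"x":0,"y":0.96,"z":0,"twist":0},{"fingers":0,"x":0,"y":1.06,"z":0,"twist":0},{"fingers":0,"x":0,"y":1.15,"z":0,"twist":0},{"fingers":0,"x":0,"y":1.15,"z":0,"twist":0},{"fingers":0,"x":0,"y":1.15,"z":0,"twist":0}]' 35; python3 look.py d wrist scene
```

```text
time: 4.25
position: [0.5281, 0.2321, 0.0726]
tool_rot: [0.125, 1.569, -0.131]
ft_force: [-4.6, -5.5, 5.7]
grip_width: 0.157
t 4.35 world [0.5281 0.232  0.0726] local [-0.0499  0.0208  0.0726] F [-5.2135 -6.3649  7.0446] grip 0.15696904419774987
[[-0.0025  0.1627  0.9867]
 [-0.0036  0.9867 -0.1627]
 [-1.     -0.004  -0.0019]] jaw yaw -9.365121577568718
```

View pics/wrist_d.png

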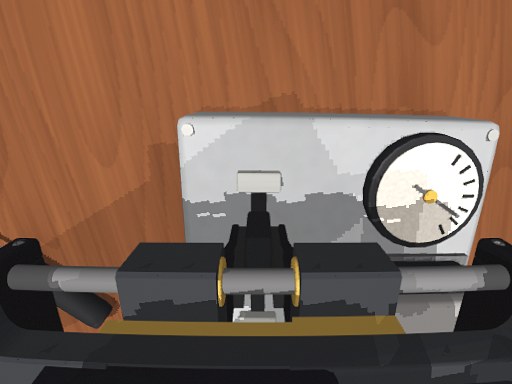

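View pics/scene_d.png

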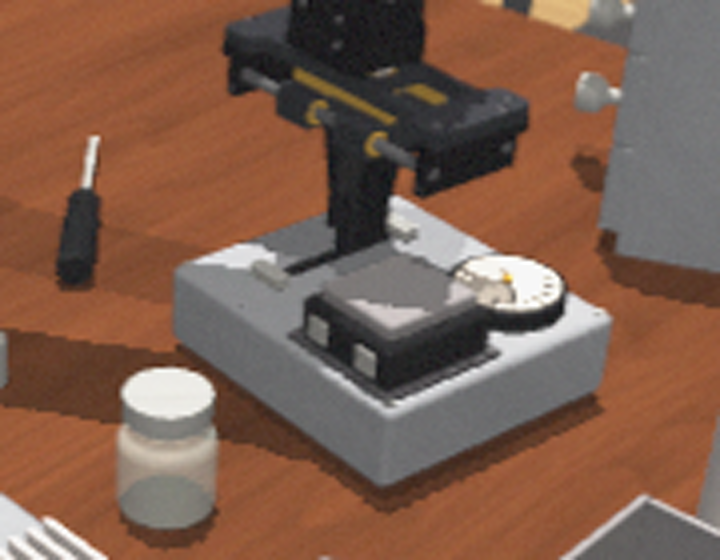

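It has moved 43.5 mm and the needle is near its last mark. I'll go gently into the end stop.

```bash
python3 -m creep '[{"fingers":0,"x":0,"y":0.06,"z":0,"twist":0},{"fingers":0,"x":0,"y":0.12,"z":0,"twist":0},{"fingers":0,"x":0,"y":0.18,"z":0,"twist":0},{"fingers":0,"x":0,"y":0.23,"z":0,"twist":0},{"fingers":0,"x":0,"y":0.28,"z":0,"twist":0},{"fingers":0,"x":0,"y":0.28,"z":0,"twist":0},{"fingers":0,"x":0,"y":0.28,"z":0,"twist":0}]' 35; python3 look.py e wrist
```

```text
time: 4.93
position: [0.5293, 0.2389, 0.0726]
tool_rot: [0.122, 1.572, -0.137]
ft_force: [-8.2, -13.4, 11.5]
grip_width: 0.158
t 4.9833 world [0.5293 0.2389 0.0725] local [-0.0499  0.0278  0.0725] F [ -8.2212 -13.759   10.832 ] grip 0.157453961506924
[[-0.0055  0.1647  0.9863]
 [-0.0091  0.9863 -0.1647]
 [-0.9999 -0.0098 -0.0039]] jaw yaw -9.481376579465813
```

View pics/wrist_e.png

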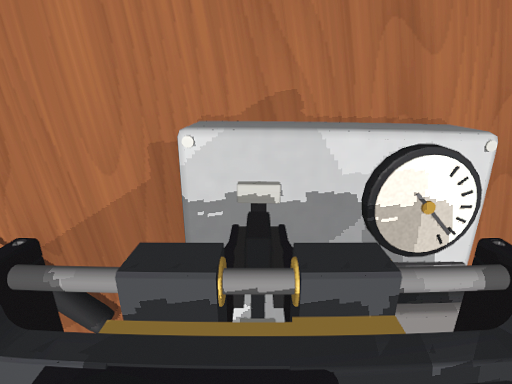

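Tool travel is 50.3 mm, and the force along the slide is about 15 N against 7 N from the spring alone, so it is at the stop. I'll press 2 mm more to confirm, then hold for 20 rows (1.67 s).

```bash
python3 -m creep '[{"fingers":0,"x":0,"y":0.05,"z":0,"twist":0},{"fingers":0,"x":0,"y":0.05,"z":0,"twist":0},{"fingers":0,"x":0,"y":0.05,"z":0,"twist":0},{"fingers":0,"x":0,"y":0.05,"z":0,"twist":0},{"fingers":0,"x":0,"y":0.05,"z":0,"twist":0},{"fingers":0,"x":0,"y":0.05,"z":0,"twist":0},{"fingers":0,"x":0,"y":0.05,"z":0,"twist":0},{"fingers":0,"x":0,"y":0.05,"z":0,"twist":0},{"fingers":0,"x":0,"y":0.05,"z":0,"twist":0},{"fingers":0,"x":0,"y":0.05,"z":0,"twist":0},{"fingers":0,"x":0,"y":0.05,"z":0,"twist":0},{"fingers":0,"x":0,"y":0.05,"z":0,"twist":0},{"fingers":0,"x":0,"y":0.05,"z":0,"twist":0},{"fingers":0,"x":0,"y":0.05,"z":0,"twist":0},{"fingers":0,"x":0,"y":0.05,"z":0,"twist":0},{"fingers":0,"x":0,"y":0.05,"z":0,"twist":0},{"fingers":0,"x":0,"y":0.05,"z":0,"twist":0},{"fingers":0,"x":0,"y":0.05,"z":0,"twist":0},{"fingers":0,"x":0,"y":0.05,"z":0,"twist":0},{"fingers":0,"x":0,"y":0.05,"z":0,"twist":0}]' 35; python3 look.py f wrist scene top
```

```text
time: 6.65
position: [0.5293, 0.2389, 0.0725]
tool_rot: [0.121, 1.573, -0.14]
ft_force: [-9.2, -16.8, 13.8]
grip_width: 0.157
t 6.8 world [0.5293 0.2389 0.0725] local [-0.0498  0.0278  0.0725] F [-10.1503 -17.5124  13.2413] grip 0.15450378738424506
[[-0.0069  0.1656  0.9862]
 [-0.0114  0.9861 -0.1657]
 [-0.9999 -0.0124 -0.0049]] jaw yaw -9.537558349655173
```

View pics/scene_f.png

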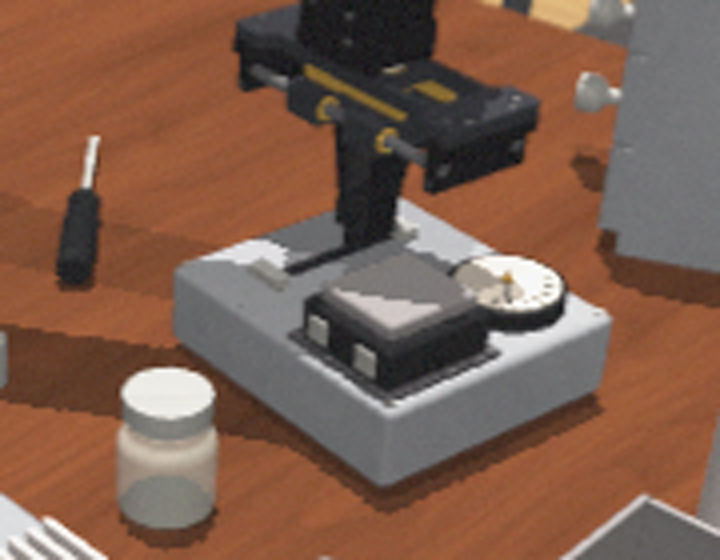

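View pics/wrist_f.png

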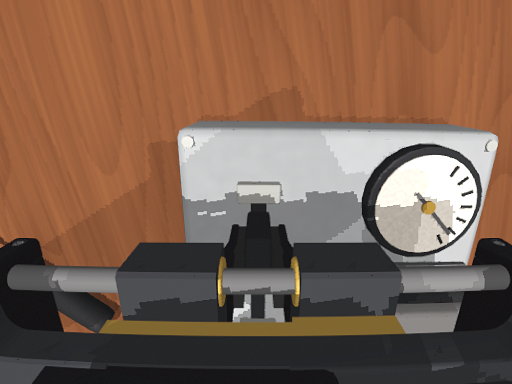

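The position stayed the same while the force rose 3.5 N, and the needle is at its last mark, so it is hard on the stop. I'll hold 10 more rows (about 2.7 s in all), then open in place.

```bash
python3 -m creep '[{"fingers":0,"x":0,"y":0,"z":0,"twist":0},{"fingers":0,"x":0,"y":0,"z":0,"twist":0},{"fingers":0,"x":0,"y":0,"z":0,"twist":0},{"fingers":0,"x":0,"y":0,"z":0,"twist":0},{"fingers":0,"x":0,"y":0,"z":0,"twist":0},{"fingers":0,"x":0,"y":0,"z":0,"twist":0},{"fingers":0,"x":0,"y":0,"z":0,"twist":0},{"fingers":0,"x":0,"y":0,"z":0,"twist":0},{"fingers":0,"x":0,"y":-0.05,"z":0,"twist":0},{"fingers":0,"x":0,"y":-0.05,"z":0,"twist":0},{"fingers":0.65,"x":0,"y":-0.05,"z":0,"twist":0},{"fingers":0.65,"x":0,"y":-0.05,"z":0,"twist":0},{"fingers":0.65,"x":0,"y":-0.05,"z":0,"twist":0},{"fingers":0.65,"x":0,"y":-0.05,"z":0,"twist":0},{"fingers":0.65,"x":0,"y":-0.05,"z":0,"twist":0},{"fingers":0.65,"x":0,"y":-0.05,"z":0,"twist":0}]' 35; python3 look.py g wrist scene
```

```text
time: 8.13
position: [0.5306, 0.2463, 0.0725]
tool_rot: [0.127, 1.567, -0.126]
ft_force: [-1.0, 0.5, -0.7]
grip_width: 0.525
t 8.2333 world [0.5305 0.246  0.0726] local [-0.0498  0.0351  0.0726] F [ 1.0123  0.5344 -0.7296] grip 0.5987726460101791
[[ 0.0003  0.1606  0.987 ]
 [ 0.0002  0.987  -0.1606]
 [-1.      0.0002  0.0002]] jaw yaw -9.243014063111943
```

View pics/wrist_g.png

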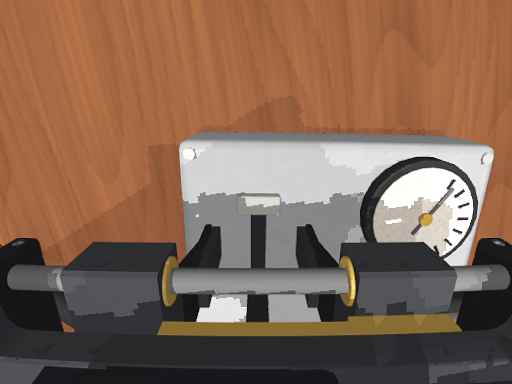

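View pics/scene_g.png

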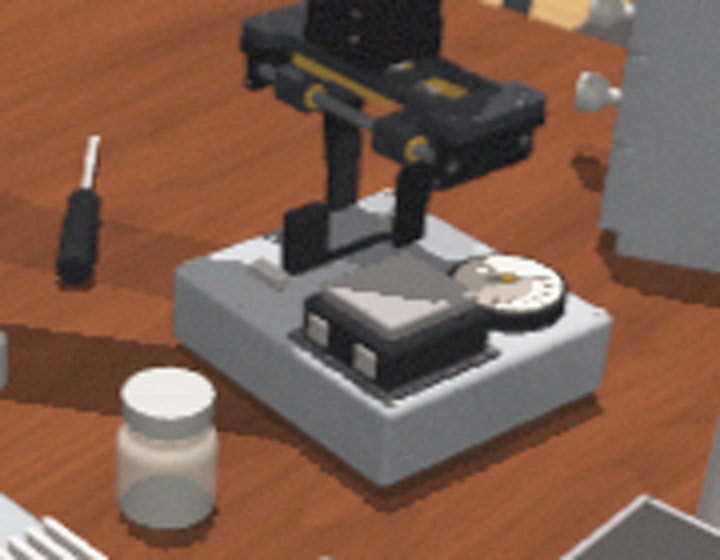

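The fingers are open and the paddle has snapped home, at (305,238) in the crop as at the start. The needle is back too. I'll lift clear and verify.

```bash
python3 -m creep '[{"fingers":0.65,"x":-0.7,"y":0,"z":0,"twist":0},{"fingers":0.65,"x":-1.5,"y":0,"z":0,"twist":0},{"fingers":0.65,"x":-2.3,"y":0,"z":0,"twist":0},{"fingers":0.65,"x":-3,"y":0,"z":0,"twist":0},{"fingers":0.65,"x":-3,"y":0,"z":-1,"twist":0},{"fingers":0.65,"x":-3,"y":0,"z":-2,"twist":0},{"fingers":0.65,"x":-3,"y":0,"z":-3,"twist":0},{"fingers":0.65,"x":-3,"y":0,"z":-3,"twist":0},{"fingers":0.65,"x":-3,"y":0,"z":-3,"twist":0},{"fingers":0.65,"x":-3,"y":0,"z":-3,"twist":0}]'; python3 look.py h wrist scene top
python3 - <<'E'
import pickle
from h import *
np.set_printoptions(precision=4,suppress=True)
for f in ("scene","scene_h"):
    d=pickle.load(open(f+".pkl","rb"))
    im=d["pixels"].astype(int)
    for nm,(x0,y0,x1,y1) in dict(paddle=(300,145,335,175),knob=(175,222,235,252)).items():
        c=im[y0:y1,x0:x1]; 
        v,u=np.where(c.max(2)<45); print(f,nm,len(u),u.mean()+x0,v.mean()+y0)
E
```

```text
time: 9.07
position: [0.4128, 0.2651, 0.193]
tool_rot: [0.128, 1.566, -0.126]
ft_force: [0.1, 0.2, 0.5]
grip_width: 0.649
t 9.2167 world [0.4134 0.2645 0.1926] local [-0.1683  0.0341  0.1926] F [0.1068 0.5497 0.3632] grip 0.646626391631986
[[ 0.0006  0.1631  0.9866]
 [-0.0002  0.9866 -0.1631]
 [-1.     -0.0001  0.0006]] jaw yaw -9.387892892568821
scene paddle 133 315.57894736842104 160.0375939849624
scene knob 44 194.9318181818182 239.3409090909091
scene_h paddle 166 316.77710843373495 159.6566265060241
scene_h knob 43 194.8372093023256 239.34883720930233
```

View pics/top_h.png

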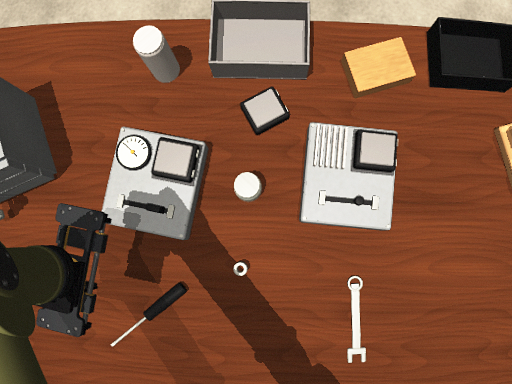

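View pics/scene_h.png

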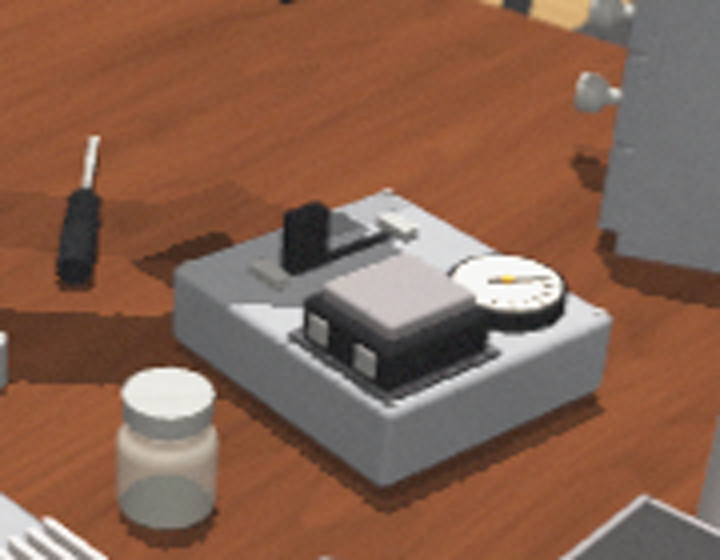

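The paddle is home and the needle is at its start mark. The knob at (359,200) is unmoved, and the arm is clear, so I'll hand in.

```bash
python3 -c "
from bench import workorder
print(workorder.close_job())"
```

```text
the job is handed in; nothing more can be done
None
```

The load test is done and handed in at about 9.2 s. I gripped the tester's paddle, slid it to the far end, held it about 2.7 s, and opened the fingers there so it snapped home by itself.

**At the end stop:** the tool travelled 50.3 mm. Commanding 2 mm more raised the force without moving it, and the needle was at its last mark. The highest wrist force I read was about 24 N.

**After release:** the camera views show the paddle and needle back at their starting positions. The charger knob is unmoved, to within 0.1 pixel. The arm is clear and the wrist force is under 1 N.

**Disagreements:**
- My position measurements for the paddle from the top and wrist cameras differed by about 2 mm.
- The paddle's dark-pixel centre shifted about 1 pixel between the before and after pictures. I put this down to the arm's shadow.

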